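Take the parts boxes down from the rail and stack them

TASK

Pack up the parts boxes: lift the deeper box up and off its hanging rail and set it squarely on the box standing on the table, then do the same with the shallow box on top of it. Each foot must sit fully down inside the raised lid rim below, with all the latches facing the same way. Set each box down under control rather than dropping it, let go, and leave the bottom box and the things around it where they stand.

Things in the scene. Friction and masses are not known exactly. Their poses are not given: they have to be found in the camera images.
- rack: Fixed bench rack: a level aluminium rail, 330 mm long (along own y), on two dark steel posts at its ends, each on a foot 145 mm long. Origin on the table under the middle of the rail, z up, -x the robot's side, where the two boxes hang side by side in either order, at least 55 mm apart, level, their axes parallel to the rack's and their origins 64 mm ahead (-x) of its origin.
- rail_top (a point): Middle of the rail's top edge, 170 mm above the table; nothing of the rack is higher. The upper 16 mm of the rail is a tongue 4 mm thick, over which the boxes' lips hook; the rail's face below it, which the backs of the boxes rest against, stands 4 mm ahead of the tongue's middle.
- base_box: Closed parts box of grey plastic with a darker lid, 120 mm long (own x), 60 mm wide (own y), the tallest of three alike; loose on the table, about 0.55 kg, the bottom of the column. Origin at the centre of its underside, z up, -x the front (black latch, white card). Underside to top of lid plate 80 mm. Its back has an unused hanging lip.
- base_box_lid (a point): Centre of the top of the bottom box's lid plate, 80 mm above its underside: where the origin of the box set on it belongs. A rim 4 mm high and 3 mm thick runs round the lid's edge, 114 x 54 mm inside; the other lids have the same.
- deep_box: Closed grey parts box, 120 mm long (own x), 60 mm wide (own y), flat plain sides to grip, about 0.33 kg; the deeper of the two hanging ones. Origin at the centre of its underside, z up, -x the front. Underside to top of lid plate 65 mm. The foot, 111 x 51 mm, 5 mm high, rounded below, fits into a lid rim with 1.5 mm to spare all round.
- deep_box_lid (a point): Centre of the top of the deep box's lid plate, 65 mm above its underside: where the shallow box's origin belongs. Rim as on the bottom box.
- deep_box_lip (a point): Underside of the deep box's hanging lip (hanging, its origin is at z = 115 mm), 63 mm behind (+x) its centre and 10 mm below the top of the lid plate; it rests on the rail's top edge. The lip is 40 mm wide and turns down 12 mm behind the rail, so the box must rise more than 12 mm to come free.
- shallow_box: The shallow one of the two hanging boxes, 120 x 60 mm like the deep one, about 0.22 kg. Origin at the centre of its underside, z up, -x the front. Underside to top of lid plate 45 mm. Foot, rim and lip as on the deep box. It hangs with its origin at z = 135 mm.
- shallow_box_lip (a point): Underside of the shallow box's hanging lip, made and placed as on the deep box: 63 mm behind its centre, 10 mm below the top of the lid plate, turned down 12 mm behind the rail.
- deep_box_latch (a point): The black snap latch in the middle of the deep box's front, 60 mm ahead (-x) of its centre.
- shallow_box_latch (a point): The black snap latch in the middle of the shallow box's front, 60 mm ahead (-x) of its centre.
- base_box_latch (a point): The black snap latch in the middle of the bottom box's front, 60 mm ahead (-x) of its centre.
- water_bottle: Clear water bottle, 60 mm across, 214 mm tall, standing; a bystander.
- glue_pot: White pot with an orange cap, 60 mm across, 118 mm tall, standing; a bystander.
- red_doll: Red and white puppet, 70 mm across, 118 mm tall, standing; a bystander.
- figure_a: Grey clay figure, 67 x 78 mm, 135 mm tall, standing; a bystander.
- small_head: Small puppet head, 37 mm across, 42 mm tall, standing; a bystander.
Mind the look-alikes: they are no part of the job. What is shaped like the base_box but pink is not meant.

How it is judged:
By the outcome, as a careful person would: the job done as asked, in the order asked, and still so for the second after the job is handed in, with the robot touching nothing.
It also fails if it takes over 54 s, if anything falls off the work surface, if the arm or the gripper's body presses on something with over 40 N, if the wrist force passes 120 N, or if a joint passes its speed limit or range.

ROBOT

A 6-joint arm with a two-finger parallel gripper is mounted at the origin on the work surface; the furniture and walls round the work are solid. World frame = base frame: x ahead of the robot, y to its left, z up, the work surface at z = 0. Lengths are in mm, angles in rad, forces in N, time in s.
With the tool pointing down it reaches from about 325 to 850 mm from the base axis. Payload 4.4 kg.
Tool frame: the origin (TCP) lies midway between the tips of the shut fingers; the grasp point (between the pads) lies 19 mm behind it; z points along the fingers, y is the line along which they close (so a half turn about z gives the same grasp; the last joint's range is limited). The gripper opens to 94 mm and grips with 3 to 60 N. Pads are 16 mm wide; open, the fingers measure 119 mm over their backs; the gripper's body (75 mm by 177 mm) begins 78 mm behind the grasp point.
Start: joints at [-1.373, 0.207, 1.542, -0, 1.393, -0.15], TCP at [195.965, -540.578, 205.447] pointing down, gripper open.
Joint ranges: [-2.73, 2.73], [-0.86, 2.22], [0.23, 2.46], [-1.11, 4.25], [0.08, 2.63], [-2.82, 2.82]. Speed limits (rad/s): [2.79, 2.79, 3.14, 3.14, 3.14, 3.14].

INTERFACE

Orientations are given as a unit quaternion [x, y, z, w].
In Python, from station import ctrl gives the robot as it stands.
- The arm moves only by the shell command python3 -m crank 'ROWS'. ROWS is JSON, one flat list of numbers, 7 for each row, row after row: the shift along the tool's x, y, z in mm, then the turn, a rotation vector about the tool's x, y, z in degrees, then the opening, from -1 (shut) to 1 (fully open). A call has 1 to 12 rows; each row shifts and turns the commanded pose from where the row before left it, along the tool's axes as they then stand; what a row does not reach is not made up. A row lasts 1/12 s, in which the tool goes at most 41.7 mm and 7.16 degrees, less where a joint would pass 70% of its speed; a pose out of reach is approached as far as the arm can. A call with a gripper value outside its range is refused whole. The fingers move at their own pace and stop on an object; the grip force is fixed at half the most. Time passes only in rows, so rows that do not move let the fingers close. It gives the time, the measured TCP pose, the force, the opening and the grip force at its end, in the units of the state.
- ctrl.observe(): the state, without advancing time (a new reading comes with each control period).
- ctrl.capture(name): name is "side" or "top"; returns the picture (480x640x3 uint8, red, green, blue); there is no depth.
- ctrl.camera_params(name): a dict with "camera_matrix" (3x3 intrinsics, pixels), "k1" (the pictures are not rectified: a ray, as slopes to the right and down, at radius r is drawn at 1 + k1 r^2 times it, then the intrinsics apply), "R" (3x3) and "t" (3): a world point X has camera coordinates R X + t. Camera axes: x right, y down, z forward; pixel columns grow to the right and rows downward; lengths in mm; the calibration is good to about 2 mm. A picture is of the moment at which its call begins. camera_params takes no time and is no camera call.
- ctrl.job_done(): hands the job in; it is judged then, once.
The state is a dict: "time": time; "joints": joint angles; "joint_vel": joint speeds; "joint_efforts": joint torques, N m; "eef_pos": TCP position; "orientation": TCP orientation; "wrist_force": force on the tool from outside, world axes, zero at the start; "wrist_torque": the same for the moment, N m; "width": opening from 0.0 (shut) to 1.0 (fully open); "grip_force": force on a finger pad.
Only numpy, scipy, OpenCV 4.12 (cv2) and the standard library are available. Lean on these libraries where they do the work, as an engineer would, in place of code of your own. Each camera call takes 0.05 s, during which the arm holds its last target. There are 200 camera calls.

## Working session

There is one attempt and no reset: what is moved stays moved. The work goes in short steps, Python scripts to look and compute and a shell command to move; the robot and the scene stay as the last step left them, time stands still between calls to the robot, and variables do not carry over. Pictures are saved under pics/ and viewed, at most 10 in all, crops included, and the job is handed in when it is done.

```bash
mkdir -p pics
python3 - <<'E'
from station import ctrl
import cv2
for n in("side","top"):
    cv2.imwrite(f"pics/{n}0.png",ctrl.capture(n)[:,:,::-1]); p=ctrl.camera_params(n); print(n,p)
print(ctrl.observe())
E
```

```text
side {'camera_matrix': array([[541.01184242,   0.        , 324.95343954],
       [  0.        , 541.01184242, 250.03908419],
       [  0.        ,   0.        ,   1.        ]]), 'k1': -0.09905753436611894, 'R': array([[-9.27019907e-01, -3.75011932e-01,  3.77719723e-04],
       [-1.35510714e-01,  3.34039518e-01, -9.32767091e-01],
       [ 3.49672616e-01, -8.64744847e-01, -3.60479418e-01]]), 't': array([425.00712695, 252.72238425, 969.4036274 ])}
top {'camera_matrix': array([[502.06343663,   0.        , 317.49171511],
       [  0.        , 502.06343663, 240.10972684],
       [  0.        ,   0.        ,   1.        ]]), 'k1': -0.018061471042675442, 'R': array([[ 0.01409707, -0.99986687, -0.00821716],
       [-0.99403972, -0.01312549, -0.10822551],
       [ 0.10810325,  0.00969384, -0.99409241]]), 't': array([-149.20658714,  520.89389678, 1383.3822051 ])}
{'time': 0.1, 'joints': array([-1.37347389e+00,  2.07319466e-01,  1.54278519e+00, -2.32327433e-06,
        1.39351501e+00, -1.50516204e-01]), 'joint_vel': array([ 0.00012369, -0.00100375, -0.00327522, -0.00045649,  0.00141853,
       -0.00116086]), 'joint_efforts': array([-1.28081680e-03, -3.71868753e+01, -2.82292199e+01,  7.00468803e-02,
        3.11625539e-02, -4.83774045e-05]), 'eef_pos': array([ 195.83478361, -539.8541183 ,  204.427918  ]), 'orientation': array([ 9.84913577e-01,  1.73043976e-01, -2.48599666e-05, -1.01320270e-03]), 'wrist_force': array([ 0.57048275,  0.27914652, -0.97013839]), 'wrist_torque': array([-0.04969045,  0.02360265,  0.04129188]), 'grip_force': 0.0, 'width': 1.000409855227528}
```

View pics/side0.png

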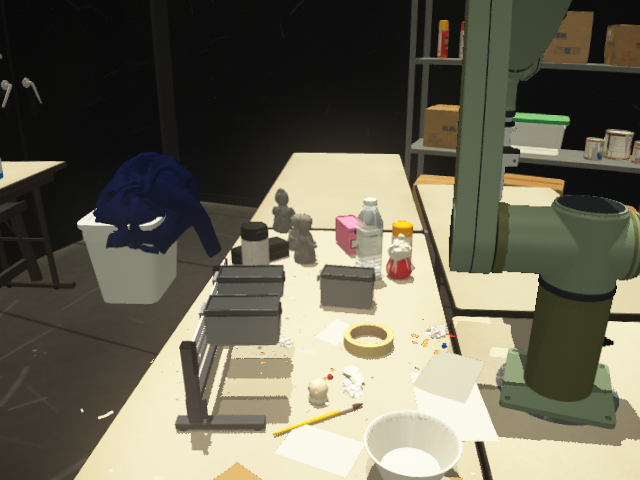

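View pics/top0.png

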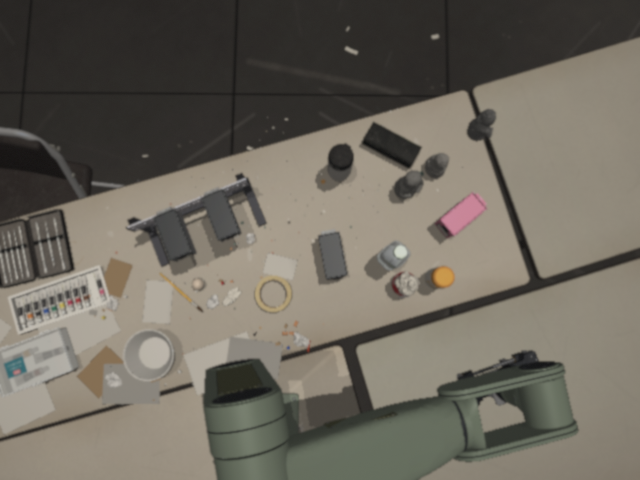

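The top view shows the rack at about (190,205), with two boxes hanging on its near side: the larger at (172,235) and the smaller at (221,215). The base box is at (331,256). In the side view the nearer box, at higher y, is the deeper one.

Run:
```python
import cv2,numpy as np
t=cv2.imread("pics/top0.png");s=cv2.imread("pics/side0.png")
g=lambda a:cv2.convertScaleAbs(255*(a/255.)**.6)
A=cv2.resize(t[165:285,120:280],None,fx=5,fy=5,interpolation=3)   #800x600
cv2.imwrite("pics/a.png",g(A))
B=cv2.resize(t[225:285,310:360],None,fx=8,fy=8,interpolation=3)   #400x480
cv2.imwrite("pics/b0.png",g(B))
C=cv2.resize(s[255:355,190:290],None,fx=4,fy=4,interpolation=3)
D=cv2.resize(s[255:315,310:385],None,fx=5,fy=5,interpolation=3)
W=np.zeros((600,800,3),np.uint8);W[:480,:400]=B;W[:400,400:]=C
cv2.imwrite("pics/b.png",g(W))
```

```text
(no output)
```

View pics/a.png

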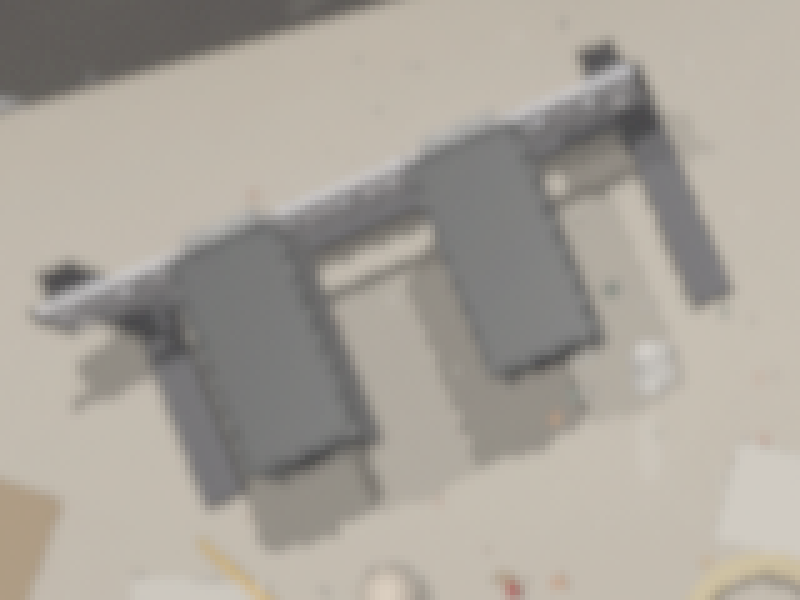

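View pics/b.png

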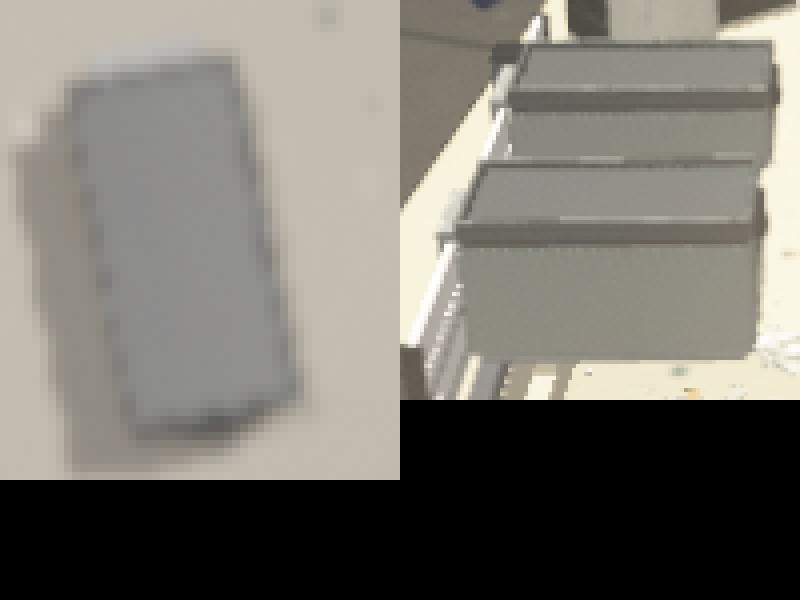

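The 5x and 8x crops show the lid-rim corners clearly. In crop a the deep box corners are (175,262), (287,232), (368,438) and (252,476), and the shallow box corners are (418,165) to (600,340). In crop b the base corners are (70,90) to (300,395). I'll fit poses from these.

```bash
cat > h.py <<'E'
import numpy as np,cv2
from station import ctrl
from scipy.optimize import least_squares
P={n:ctrl.camera_params(n) for n in("side","top")}
def proj(n,X):
    p=P[n];c=np.atleast_2d(X)@np.array(p["R"]).T+p["t"];q=c[:,:2]/c[:,2:]
    q=q*(1+p["k1"]*(q**2).sum(1,keepdims=True));K=p["camera_matrix"]
    return q*[K[0,0],K[1,1]]+[K[0,2],K[1,2]]
def pts(x,y,a,L):  # local->world
    L=np.array(L,float);c,s=np.cos(a),np.sin(a)
    return np.c_[x+c*L[:,0]-s*L[:,1],y+s*L[:,0]+c*L[:,1],L[:,2]]
def corners(z):return [[60,30,z],[60,-30,z],[-60,-30,z],[-60,30,z]] # backL backR frontR frontL
def crop(o,f,q):return (np.array(q,float)+.5)/f-.5+o
E
python3 - <<'E'
from h import *
A=lambda q:crop([120,165],5,q)
C=lambda q:crop([190,255],4,q)
dT=A([[175,262],[287,232],[368,438],[252,476]]);sT=A([[418,165],[515,127],[602,342],[503,378]])
bT=crop([310,225],8,[[70,90],[235,62],[300,395],[135,435]])
dS=C([[58,222],[80,162],[357,160],[352,217]]);sS=C([[108,92],[128,42],[372,40],[373,90]])
def one(q,cams,z):
    def r(v):return np.r_[tuple((proj(n,pts(*v,corners(z)))-m).ravel() for n,m in cams)]
    s=least_squares(r,[500,100,.2],loss="soft_l1");return s.x,np.round(r(s.x),1)
for nm,z,cs in(("deepT",184,[("top",dT)]),("deepS",184,[("side",dS)]),("shT",184,[("top",sT)]),("shS",184,[("side",sS)]),("base",84,[("top",bT)])):
    print(nm,*one(None,cs,z))
# joint rack: x,y,yaw,y1,y2
def r(v,):
    o=[]
    for k,t,s in((3,dT,dS),(4,sT,sS)):
        L=np.array(corners(184))+[-64,v[k],0];X=pts(*v[:3],L)
        o+=[(proj("top",X)-t).ravel(),(proj("side",X)-s).ravel()]
    return np.concatenate(o)
s=least_squares(r,[600,200,.2,60,-40],loss="soft_l1");v=s.x;print(v,np.round(r(v),1))
print(pts(*v[:3],[[-64,v[3],0],[-64,v[4],0]]))
E
```

```text
deepT [515.08035708 217.58104133  -5.89878693] [ 0.  -0.2 -0.  -2.7 -0.3  0.3  0.3  1.4]
deepS [515.57215602 222.06906912  50.68823512] [-0.9  0.5 -0.4 -0.8  0.7 -1.3  0.5  0.7]
shT [5.65879590e+02 9.89277837e+01 4.00319084e-01] [-1.2  0.3  1.5 -1.   1.2 -0.4 -1.4  1.4]
shS [565.84829902 103.89075651  -5.86109716] [ 0.   0.3 -0.4  0.   1.  -0.3 -0.4 -0.1]
base [ 4.76660818e+02 -1.84047406e+02  2.05290463e-01] [-0.8 -0.3  0.4 -1.   1.   1.  -0.4  0.3]
[ 6.05992987e+02  1.72432737e+02  4.04702209e-01  7.85669453e+01
 -4.95649557e+01] [-1.1 -0.2 -1.3 -3.2 -0.7 -0.6  0.2  0.9 -0.5 -0.6  0.5 -1.8  1.4 -1.7
  0.5  0.2 -2.4  0.   0.3 -1.3  0.1 -0.8 -2.3  1.1  0.1 -0.5  0.2 -0.6
  1.4 -0.6 -0.5 -0.4]
[[516.22758187 219.45333764   0.        ]
 [566.67888262 101.67197111   0.        ]]
```

```bash
cat > d.py <<'E'
# print tool-axis shift/turn from the measured pose to target x y z yaw(tool x direction)
import sys,numpy as np
from station import ctrl
from scipy.spatial.transform import Rotation as R
x,y,z,a=map(float,sys.argv[1:5]);o=ctrl.observe();M=R.from_quat(o["orientation"])
T=R.from_euler("z",a)*R.from_euler("x",np.pi)
print("pos",np.round(o["eef_pos"],1),"shift after turn",np.round(T.inv().apply(np.array([x,y,z])-o["eef_pos"]),1),"turn",np.round((M.inv()*T).as_rotvec(degrees=True),2),"F",np.round(o["wrist_force"],1),"j",np.round(o["joints"],2),"t",o["time"],"w",round(o["width"],3))
E
python3 -m crank '[0,0,-30,0,0,-3.25,1, 0,0,-30,0,0,0,1, 0,0,-30,0,0,0,1, 0,0,-30,0,0,0,1, 24.74,-23.84,0,0,0,0,1, 24.74,-23.84,0,0,0,0,1, 24.74,-23.84,0,0,0,0,1, 24.74,-23.84,0,0,0,0,1, 24.74,-23.84,0,0,0,0,1, 24.74,-23.84,0,0,0,0,1, 24.74,-23.84,0,0,0,0,1, 24.74,-23.84,0,0,0,0,1]'
python3 -m crank '[24.74,-23.84,0,0,0,0,1, 24.74,-23.84,0,0,0,0,1, 24.74,-23.84,0,0,0,0,1, 24.74,-23.84,0,0,0,0,1, 24.74,-23.84,0,0,0,0,1, 24.74,-23.84,0,0,0,0,1, 24.74,-23.84,0,0,0,0,1, 24.74,-23.84,0,0,0,0,1, 24.74,-23.84,0,0,0,0,1, 24.74,-23.84,0,0,0,0,1, 24.74,-23.84,0,0,0,0,1, 24.74,-23.84,0,0,0,0,1]'
python3 d.py 516.2 219.5 230 0.4047
```

```text
time: 1.1
eef_pos: [302.9, -285.5, 325.0]
orientation: [0.98, 0.201, -0.0, -0.0]
wrist_force: [1.5, -0.1, 0.1]
width: 1.0
grip_force: 0.0
time: 2.1
eef_pos: [463.1, 94.3, 325.0]
orientation: [0.98, 0.201, -0.0, 0.0]
wrist_force: [0.1, 0.0, -0.6]
width: 0.999
grip_force: 0.0
pos [463.1  94.3 325. ] shift after turn [ 98.1 -94.2  95. ] turn [-0.01  0.04  0.01] F [ 0.1  0.  -0.6] j [ 0.02 -0.09  1.61 -0.    1.62  1.18] t 2.1 w 0.999
```

```bash
python3 -m crank '[24.5,-23.5,0,0,0,0,1, 24.5,-23.5,0,0,0,0,1, 24.5,-23.5,0,0,0,0,1, 24.5,-23.5,0,0,0,0,1, 0,0,35,0,0,0,1, 0,0,40,0,0,0,1, 0,0,30,0,0,0,1, 0,0,20,0,0,0,1, 0,0,0,0,0,0,1]'
python3 d.py 516.2 219.5 127 0.4047
python3 - <<'E'
from h import *
g=lambda a:cv2.convertScaleAbs(255*(a/255.)**.6)
s=ctrl.capture("side")[:,:,::-1];t=ctrl.capture("top")[:,:,::-1]
cv2.imwrite("pics/s1.png",s);cv2.imwrite("pics/t1.png",t)
W=np.hstack([cv2.resize(s[180:360,170:303],(400,540),interpolation=3),cv2.resize(t[145:280,120:220],(400,540),interpolation=3)])
cv2.imwrite("pics/c.png",g(W))
E
```

```text
time: 2.85
eef_pos: [511.7, 216.5, 193.8]
orientation: [0.98, 0.201, -0.006, 0.0]
wrist_force: [-0.0, -0.9, -1.7]
width: 1.002
grip_force: 0.0
pos [511.7 216.5 193.8] shift after turn [ 5.4 -1.  66.8] turn [-0.12  0.73  0.01] F [-0.  -0.9 -1.7] j [ 0.24  0.18  1.59 -0.    1.38  1.41] t 2.85 w 1.002
```

View pics/c.png

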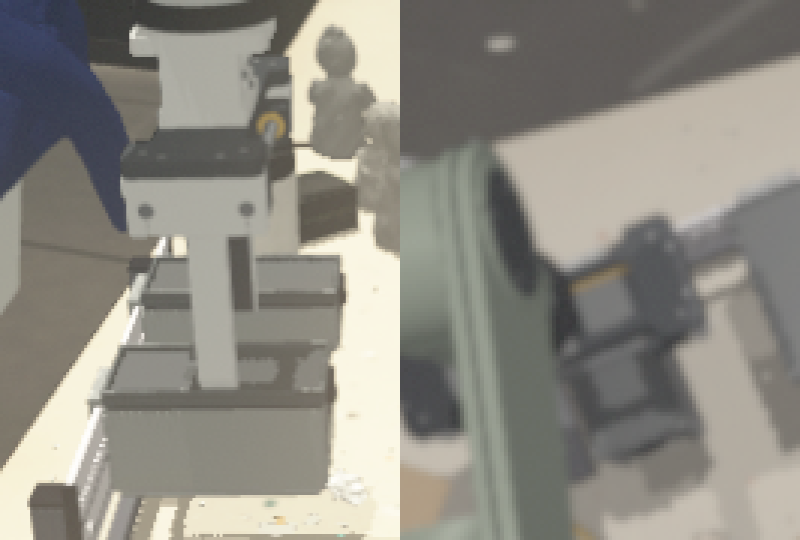

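The side crop shows the near finger tip at about (217,387), just outside the near side of the deep box, and the far finger in the gap between the boxes. I'll compare the known tip position with the camera model.

Run:
```python
from h import *
o=ctrl.observe();p=o["eef_pos"];a=.4047
print("obs",[170+217/3.008,180+387/3])
for d in(47,53,59.5):
    print(d,proj("side",p+d*np.array([-np.sin(a),np.cos(a),0])))
for y in(-1,1): 
  for w in (57,51): print(proj("side",pts(516.2,219.5,a,corners(184)))) if w==57 and y==1 else 0
# edge map around box near long rim in s1: print gradient columns
s=cv2.imread("pics/s0.png") if 0 else cv2.imread("pics/side0.png");g=cv2.cvtColor(s,6).astype(int)
for u in(215,230,250,265):print(u,g[300:318,u])
for v in(325,335):print(v,g[v,198:212],g[v,272:286])
```

```text
obs [242.1409574468085, 309.0]
47 [[239.85090464 304.86774275]]
53 [[239.37050445 306.61475789]]
59.5 [[238.84313111 308.53326466]]
[[203.61447175 309.5407077 ]
 [210.15036383 293.34378247]
 [280.23224709 292.9143583 ]
 [278.13397599 309.12188929]]
215 [96 96 96 98 96 97 97 97 97 91 82 61 57 59 59 53 58 83]
230 [ 96  97  97  98  97  96  97  97  97 123  89  60  56  58  56  50  68  86]
250 [ 98  98  99  99  99  99 100  99 100 122  92  61  58  60  59  52  80  96]
265 [101 101 100 101 102 101 101 102 101 124 101  64  63  64  63  56  81  96]
325 [253 249 193 131 131 132 124  98  90  92  91  92  92  92] [ 99 100  98 100  99  97  90 111 152 212 239 239 240 240]
335 [130 132 156 170 146 114 109 117 100  92  93  94  94  92] [101 100 101 100 101  99 100 144 217 239 240 240 240 240]
```

```bash
python3 -m crank '[2,-1,0,0,0,0,1, 2,0,0,0,0,0,1, 0,0,0,0,0,0,1]' ; python3 d.py 516.2 219.5 127 0.4047
```

```text
time: 3.2
eef_pos: [521.4, 220.4, 202.9]
orientation: [0.98, 0.201, 0.002, -0.0]
wrist_force: [-0.5, 0.2, 0.1]
width: 1.001
grip_force: 0.0
pos [521.4 220.4 202.9] shift after turn [-5.1 -1.2 75.9] turn [ 0.04 -0.26 -0.01] F [-0.5  0.2  0.1] j [0.25 0.19 1.57 0.   1.38 1.41] t 3.2 w 1.001
```

```bash
python3 -m crank '[-4,0,15,0,0,0,1, 0,-1,20,0,0,0,1, 0,0,18,0,0,0,1, 0,0,12,0,0,0,1, 0,0,7,0,0,0,1, 0,0,3,0,0,0,1, 0,0,0,0,0,0,1, 0,0,0,0,0,0,1, 0,0,0,0,0,0,1]' ; python3 d.py 516.2 219.5 127 0.4047
```

```text
time: 3.95
eef_pos: [516.5, 219.6, 126.7]
orientation: [0.98, 0.201, 0.001, -0.0]
wrist_force: [-0.2, -0.1, -0.4]
width: 1.0
grip_force: 0.0
pos [516.5 219.6 126.7] shift after turn [-0.3 -0.1 -0.3] turn [ 0.02 -0.13 -0.01] F [-0.2 -0.1 -0.4] j [ 0.25  0.25  1.66 -0.    1.23  1.41] t 3.95 w 1.0
```

```bash
python3 -m crank '[0,0,0,0,0,0,0.4, 0,0,0,0,0,0,0.32, 0,0,0,0,0,0,0, 0,0,0,0,0,0,-1, 0,0,0,0,0,0,-1, 0,0,0,0,0,0,-1, 0,0,0,0,0,0,-1, 0,0,0,0,0,0,-1]' ; python3 d.py 516.2 219.5 127 0.4047
```

```text
time: 4.62
eef_pos: [514.1, 222.5, 125.6]
orientation: [0.98, 0.201, -0.001, -0.003]
wrist_force: [-3.0, 8.0, 2.5]
width: 0.637
grip_force: 29.9
pos [514.1 222.5 125.6] shift after turn [ 0.8  3.6 -1.4] turn [-0.36 -0.01 -0.01] F [-3.   8.   2.5] j [0.25 0.25 1.66 0.01 1.23 1.41] t 4.6167 w 0.637
```

```bash
python3 -m crank '[0,-3,0,0,0,0,-1, 0,-1,0,0,0,0,-1, 0,0,-3,0,0,0,-1, 0,0,-5,0,0,0,-1, 0,0,-8,0,0,0,-1, 0,0,-8,0,0,0,-1, 0,0,-8,0,0,0,-1, 0,0,-5,0,0,0,-1, 0,0,-2,0,0,0,-1, 0,0,0,0,0,0,-1, 0,0,0,0,0,0,-1]' ; python3 d.py 514.1 222.5 165 0.4047
```

```text
time: 5.53
eef_pos: [513.6, 222.9, 164.4]
orientation: [0.98, 0.201, -0.0, 0.0]
wrist_force: [0.5, 0.1, -4.9]
width: 0.638
grip_force: 30.0
pos [513.6 222.9 164.4] shift after turn [ 0.3  0.5 -0.6] turn [-0.    0.02 -0.01] F [ 0.5  0.1 -4.9] j [ 0.25  0.21  1.62 -0.    1.31  1.42] t 5.5333 w 0.638
```

```bash
cat >> h.py <<'E'
from scipy.ndimage import map_coordinates,gaussian_filter
def edge(img,n,p,q,half=4,m=25,sign=0):
    """median offset (px, along left normal) of strongest gradient about model segment p-q"""
    a,b=proj(n,np.array([p,q]));f=np.linspace(.12,.88,m)[:,None];c=a+f*(b-a)
    t=(b-a)/np.linalg.norm(b-a);nn=np.array([t[1],-t[0]]);s=np.arange(-half,half+.01,.1)
    G=gaussian_filter(cv2.cvtColor(img,cv2.COLOR_BGR2GRAY).astype(float),.6)
    pp=c[:,None]+s[None,:,None]*nn
    I=map_coordinates(G,[pp[...,1],pp[...,0]],order=1).mean(0) if False else np.median(map_coordinates(G,[pp[...,1],pp[...,0]],order=1),0)
    return s,I,nn
E
python3 - <<'E'
from h import *
I={"top":cv2.imread("pics/top0.png"),"side":cv2.imread("pics/side0.png")}
B={"deep":(515.6,222.5,.4047,184),"shal":(567,104,.4047,184),"base":(476.7,-182,.205,84)}
nm=["back","right","front","left"]
for b,(x,y,a,z) in B.items():
  X=pts(x,y,a,corners(z))
  for n in I:
    for k in range(4):
      s,v,nn=edge(I[n],n,X[k],X[(k+1)%4])
      print(b,n,nm[k],"n",np.round(nn,1),v[::5].astype(int))
E
```

```text
deep top back n [-0.4 -0.9] [ 71  71  70  69  69  69  72  78  87  97 108 118 126 133 139 143 146]
deep top right n [ 0.9 -0.4] [76 76 76 75 73 71 69 65 62 60 59 59 61 64 69 77 87]
deep top front n [0.4 0.9] [76 75 73 71 67 62 57 52 49 48 50 55 63 71 79 85 89]
deep top left n [-0.9  0.4] [72 71 70 68 67 66 65 64 62 61 60 61 63 65 68 70 71]
deep side back n [-0.9 -0.4] [ 94  89  82  74  71  79 100 127 160 185 202 214 221 226 229 231 232]
deep side right n [-0. -1.] [94 88 81 74 69 71 75 84 93 92 91 91 91 91 91 91 91]
deep side front n [1.  0.1] [103 102 101 100  99  98  97  93  93  97 109 129 157 187 211 230 234]
deep side left n [0. 1.] [ 98  98  98 100 102 106 104  94  83  71  63  59  58  58  58  57  56]
shal top back n [-0.4 -0.9] [ 76  76  75  74  74  74  76  81  90 100 111 121 129 135 140 143 147]
shal top right n [ 0.9 -0.4] [ 82  82  81  81  79  77  75  73  74  77  85  95 105 115 121 124 126]
shal top front n [0.4 0.9] [81 80 79 76 71 66 61 55 54 54 60 66 76 83 89 93 96]
shal top left n [-0.9  0.4] [77 76 75 74 74 76 79 83 87 91 93 95 96 96 97 97 97]
shal side back n [-0.9 -0.4]
[... 432 characters left out ...]
31 140 146 150 153 154 155]
base top right n [ 1.  -0.2] [ 98  97  97  95  93  91  91  94 101 111 122 132 140 147 150 153 154]
base top front n [0.2 1. ] [ 96  95  93  89  85  80  74  69  66  66  69  76  82  89  95 101 110]
base top left n [-1.   0.2] [94 93 92 90 88 85 84 85 86 89 91 93 94 95 95 95 96]
base side back n [-0.9 -0.4] [106 104 101  97  96 103 118 142 170 197 214 224 231 234 236 238 238]
base side right n [ 0.1 -1. ] [106 106 105 103  98  94  94 109 135 170 200 221 232 237 238 238 238]
base side front n [1.  0.2] [105 104 104 104 102 100  98  94  88  83  92 100 127 155 174 183 184]
base side left n [-0.1  1. ] [106 107 107 107 108 109 103  96  85  74  71  70  69  70  73  79  86]
```

```bash
python3 -m crank '[0,0,-15,0,0,0,-1, 0,0,-20,0,0,0,-1, 0,0,-20,0,0,5.72,-1, 0,0,-10,0,0,5.72,-1, -4,14,0,0,0,0,-1, -8.5,27.5,0,0,0,0,-1, -8.5,28,0,0,0,0,-1, -8.5,28,0,0,0,0,-1, -8.5,28,0,0,0,0,-1, -8.5,28,0,0,0,0,-1, -8.5,28,0,0,0,0,-1, -8.5,28,0,0,0,0,-1]'
python3 -m crank '[-8.5,28,0,0,0,0,-1, -8.5,28,0,0,0,0,-1, -8.5,28,0,0,0,0,-1, -8.5,28,0,0,0,0,-1, -8.5,28,0,0,0,0,-1, -8.5,28,0,0,0,0,-1, -6,20,15,0,0,0,-1, -4,12,20,0,0,0,-1, -2,8,20,0,0,0,-1, 0,0,15,0,0,0,-1, 0,0,0,0,0,0,-1, 0,0,0,0,0,0,-1]'
python3 d.py 477 -183 135 0.205
```

```text
time: 6.53
eef_pos: [493.4, 3.7, 228.9]
orientation: [0.995, 0.102, -0.001, -0.0]
wrist_force: [0.4, -1.3, -3.5]
width: 0.638
grip_force: 30.0
time: 7.53
eef_pos: [473.8, -210.8, 158.1]
orientation: [0.995, 0.102, -0.001, -0.001]
wrist_force: [0.4, 0.2, -3.4]
width: 0.637
grip_force: 30.0
pos [ 473.8 -210.8  158.1] shift after turn [  8.8 -26.6  23.1] turn [-0.16  0.15 -0.03] F [ 0.4  0.2 -3.4] j [-0.59  0.13  1.73  0.    1.28  0.78] t 7.5333 w 0.637
```

Slightly overshot in y at a safe height; I'll correct it and settle for a picture.

```bash
python3 -m crank '[2.8,-8.6,5,0,0,0,-1, 3,-9,5,0,0,0,-1, 3,-9,3,0,0,0,-1, 0,0,0,0,0,0,-1, 0,0,0,0,0,0,-1, 0,0,0,0,0,0,-1, 0,0,0,0,0,0,-1]'
python3 d.py 477 -183 135 0.205
python3 - <<'E'
from h import *
g=lambda a:cv2.convertScaleAbs(255*(a/255.)**.6)
s=ctrl.capture("side")[:,:,::-1];t=ctrl.capture("top")[:,:,::-1]
cv2.imwrite("pics/side2.png",s);cv2.imwrite("pics/top2.png",t)
W=np.hstack([cv2.resize(s[200:320,300:400],(500,600),interpolation=3),cv2.resize(t[225:305,310:350],(300,600),interpolation=3)])
cv2.imwrite("pics/d.png",g(W))
E
```

```text
time: 8.12
eef_pos: [478.6, -183.9, 147.0]
orientation: [0.995, 0.102, 0.0, 0.0]
wrist_force: [-0.3, 0.6, -3.1]
width: 0.637
grip_force: 30.0
pos [ 478.6 -183.9  147. ] shift after turn [-1.4 -1.2 12. ] turn [ 0.05 -0.04  0.01] F [-0.3  0.6 -3.1] j [-0.54  0.13  1.76 -0.    1.25  0.83] t 8.1167 w 0.637
```

View pics/d.png

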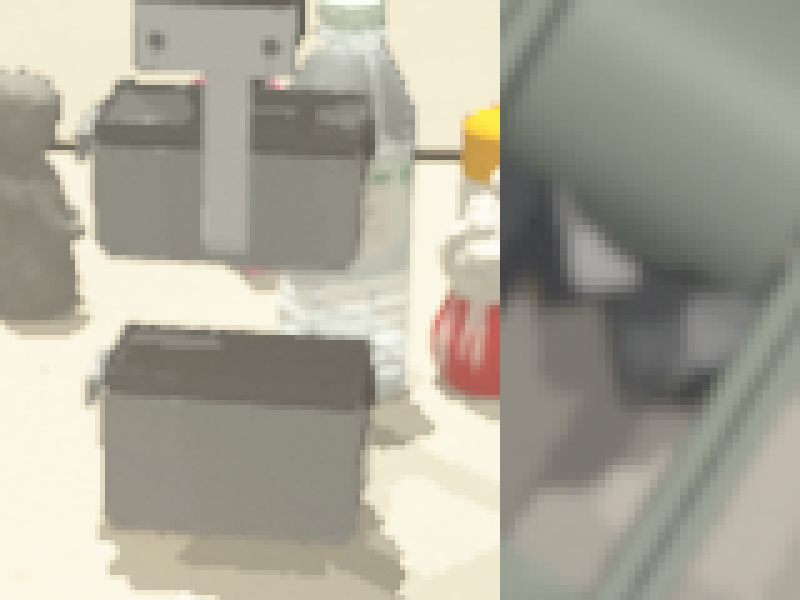

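The side view shows the held deep box (rim near edge rows ~145–155 of the crop) hovering over the base box (rim near edge ~390–405). Both latches face right. The top view is hidden by the arm. I'll measure the offsets between held and base box with identical edge features.

```bash
cat > rel.py <<'E'
import sys
from h import *
def cross(s,v,lo,hi):
    k=(s>=lo)&(s<=hi);g=np.gradient(v);i=np.argmax(np.abs(g)*k);w=slice(max(i-8,0),i+9);return (s[w]*np.abs(g[w])).sum()/np.abs(g[w]).sum()
def feats(img,x,y,a,zb,H,segs=((.1,.36),(.62,.92))):
    out=[]
    X=pts(x,y,a,[[60,30,zb+H+4],[-60,30,zb+H+4],[60,30,zb+12],[60,30,zb+H-16],[-60,30,zb+12],[-60,30,zb+H-16]])
    for f0,f1 in segs:
        out.append(edge(img,"side",X[1]+(X[0]-X[1])*f0,X[1]+(X[0]-X[1])*f1))
    out.append(edge(img,"side",X[2],X[3]));out.append(edge(img,"side",X[4],X[5]))
    return out
if __name__=="__main__":
    I=cv2.imread("pics/side2.png")
    for nm,a in(("held",(478.6,-183.9,.205,136.4,65)),("base",(476.7,-182.7,.205,0,80))):
        for l,(s,v,nn) in zip(("rimF","rimB","back","front"),feats(I,*a)):
            print(nm,l,np.round(nn,2),"peak",round(cross(s,v,-2.5,2.5),2),v[::5].astype(int))
        X=pts(*a[:3],[[60,30,a[3]+a[4]+4],[61,30,a[3]+a[4]+4],[60,31,a[3]+a[4]+4]]);q=proj("side",X);print("px/mm x",q[1]-q[0],"y",q[2]-q[0])
E
python3 rel.py
```

```text
held rimF [-0.06  1.  ] peak -2.68 [74 69 65 63 61 61 61 61 62 61 61 61 61 60 61 62 67]
held rimB [-0.06  1.  ] peak 0.09 [ 91  93  96  99 102 103  98  92  80  69  66  63  62  61  62  62  68]
held back [-1.  0.] peak 0.52 [ 96  96  96  96  96  96  99 106 126 157 185 204 220 230 230 226 217]
held front [-1.   -0.03] peak -0.45 [160 159 158 157 154 147 140 127 115 103  93  93  94  95  96  96  96]
px/mm x [-0.44100963 -0.02536013] y [-0.0850285   0.13934769]
base rimF [-0.07  1.  ] peak -1.59 [60 60 60 60 61 61 62 62 63 63 63 63 62 63 64 70 77]
base rimB [-0.07  1.  ] peak -1.56 [63 63 63 64 64 66 67 68 68 67 67 67 67 67 70 75 83]
base back [-1.  0.] peak -0.87 [101 101 102 102 109 117 151 186 208 231 235 238 238 239 239 239 239]
base front [-1.   -0.04] peak -2.48 [212 202 188 167 149 130 114 101  95  93  93  94  94  95  95  95  95]
px/mm x [-0.42625501 -0.03130818] y [-0.08156811  0.17170956]
```

```bash
cat > rel2.py <<'E'
import sys
from rel import *
def bf(img,x,y,a,zb,H,z0=10,z1=18):
    r=[]
    for X,Y in((60,30),(-60,-30)):
        q=pts(x,y,a,[[X,Y,zb+z0],[X,Y,zb+H-z1]]);s,v,nn=edge(img,"side",q[0],q[1],half=5)
        if X>0: bg=np.max(v);fg=np.median(v[:20])
        else: bg=np.max(v);fg=np.min(v)
        r.append((round(cross(s,v,-4.5,4.5),2),np.round(nn[0]),v[::5].astype(int)))
    return r
if __name__=="__main__":
    for f,nm,a in(("side2","held",(478.6,-183.9,.205,136.4,65)),("side2","base",(476.7,-183.2,.205,0,80)),("side0","base",(476.7,-183.2,.205,0,80)),("side0","deep",(515.6,222.8,.4047,115,65))):
        I=cv2.imread(f"pics/{f}.png")
        for r in bf(I,*a):print(f,nm,*r)
E
python3 rel2.py
```

```text
side2 held 0.44 -1.0 [ 96  96  96  96  96  96  96  97 102 111 134 167 189 203 220 226 218 204
 187 170 152]
side2 held 0.75 -1.0 [150 153 155 156 156 155 155 155 149 142 133 127 116 108  96  87  90  92
  93  94  94]
side2 base -0.72 -1.0 [101 101 101 101 102 102 108 115 145 180 205 227 234 238 238 239 239 239
 239 239 239]
side2 base -0.3 -1.0 [152 152 149 149 146 144 143 137 125 116 103  96  87  85  88  91  92  93
  94  94  94]
side0 base -1.05 -1.0 [103 103 103 103 103 103 109 116 146 181 205 227 234 238 238 238 239 239
 239 239 239]
side0 base 0.05 -1.0 [154 154 154 154 154 153 151 148 143 133 118 104  93  89  92  94  96  98
  99  99  99]
side0 deep 1.55 -1.0 [ 92  92  92  92  92  92  93  95 101 108 116 124 126 128 133 133 135 136
 141 149 146]
side0 deep 0.18 -1.0 [238 238 238 238 238 238 234 227 207 185 148 114  94  77  77  82  87  91
  94  95  97]
```

Run:
```python
from rel import *
T=cv2.imread("pics/top0.png");S=cv2.imread("pics/side0.png")
X=pts(475.6,-183.4,.205,corners(84))
for n,I,i,j in(("top",T,2,1),("top",T,3,0),("side",S,3,0),("side",S,2,1)):
    o=[]
    for f in(.15,.4,.6,.85):
        d=X[j]-X[i];s,v,nn=edge(I,n,X[i]+d*(f-.14),X[i]+d*(f+.14),m=15);o.append(round(cross(s,v,-2.5,2.5),2))
    print(n,i,j,np.round(nn,2),o)
X=pts(515.6,222.8,.4047,corners(184))   # deep hanging for reference yaw
for n,I,i,j in(("top",T,2,1),("side",S,3,0)):
    o=[]
    for f in(.15,.4,.6,.85):
        d=X[j]-X[i];s,v,nn=edge(I,n,X[i]+d*(f-.14),X[i]+d*(f+.14),m=15);o.append(round(cross(s,v,-2.5,2.5),2))
    print("deep",n,np.round(nn,2),o)
q=proj("top",[[475,-183,84],[475,-182,84]]);print(q[1]-q[0])
```

```text
top 2 1 [-0.98  0.2 ] [np.float64(-0.65), np.float64(-0.39), np.float64(-0.41), np.float64(-0.75)]
top 3 0 [-0.98  0.19] [np.float64(-1.89), np.float64(-1.44), np.float64(-1.59), np.float64(-2.28)]
side 3 0 [-0.07  1.  ] [np.float64(0.03), np.float64(-0.11), np.float64(-0.18), np.float64(-0.08)]
side 2 1 [-0.07  1.  ] [np.float64(0.07), np.float64(-0.19), np.float64(-0.13), np.float64(-0.13)]
deep top [-0.93  0.36] [np.float64(0.48), np.float64(-2.73), np.float64(-2.73), np.float64(0.45)]
deep side [0. 1.] [np.float64(0.29), np.float64(-0.07), np.float64(0.09), np.float64(-0.17)]
[-0.37207979 -0.00498312]
```

```bash
python3 -m crank '[-2,0,8,0,0,0,-1, -2.2,0,12,0,0,0,-1, 0,0,12,0,0,0,-1, 0,0,9,0,0,0,-1, 0,0,4,0,0,0,-1, 0,0,0,0,0,0,-1, 0,0,0,0,0,0,-1, 0,0,0,0,0,0,-1, 0,0,0,0,0,0,-1]'
python3 d.py 474.5 -184.75 90.6 0.205
python3 - <<'E'
from rel2 import *
s=ctrl.capture("side")[:,:,::-1].copy();cv2.imwrite("pics/side3.png",s)
p=ctrl.observe()["eef_pos"]
for nm,a in(("held",(p[0],p[1],.205,p[2]-10.6,65)),("base",(475.6,-183.4-1.1,.205,0,80))):
    for r in bf(s,*a):print(nm,*r)
g=lambda a:cv2.convertScaleAbs(255*(a/255.)**.6)
cv2.imwrite("pics/e.png",g(cv2.resize(s[220:320,305:395],(540,600),interpolation=3)))
E
```

```text
time: 8.97
eef_pos: [474.8, -184.9, 102.3]
orientation: [0.995, 0.102, 0.001, 0.001]
wrist_force: [-0.1, -0.1, -4.0]
width: 0.638
grip_force: 30.0
pos [ 474.8 -184.9  102.3] shift after turn [-0.2 -0.3 11.7] turn [ 0.07 -0.07 -0.01] F [-0.1 -0.1 -4. ] j [-0.54  0.18  1.8   0.    1.16  0.82] t 8.9667 w 0.638
held 0.35 -1.0 [ 96  96  96  96  96  96  96  96 103 109 140 172 197 222 224 231 227 220
 200 186 166]
held 1.25 -1.0 [174 166 163 161 160 160 159 158 157 156 148 140 123 105  92  80  84  88
  90  92  93]
base -0.38 -1.0 [100 100 100 100 100 100 100 104 112 135 169 198 220 233 237 238 239 239
 239 239 239]
base 0.33 -1.0 [151 151 150 150 150 148 146 141 141 131 119 104  96  88  83  87  89  90
  92  93  93]
```

View pics/e.png

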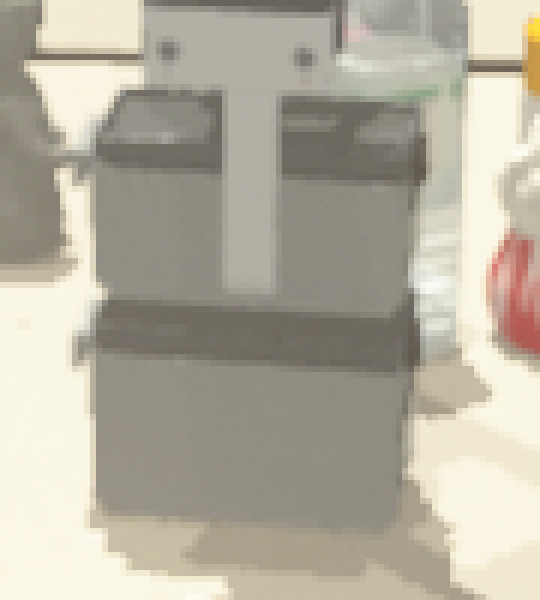

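The side crop shows the held box just above the base rim, with the vertical edges nearly in line (left about 95 in both). The numbers say the held box is about 0.85 mm too far back. I'll correct that and lower gently.

```bash
python3 -m crank '[-0.85,0,2,0,0,0,-1, 0,0,3,0,0,0,-1, 0,0,2,0,0,0,-1, 0,0,1,0,0,0,-1, 0,0,0.5,0,0,0,-1, 0,0,0.5,0,0,0,-1, 0,0,0,0,0,0,-1, 0,0,0,0,0,0,-1]'
python3 d.py 474 -185 90.6 0.205; python3 -c "
from station import ctrl;print(ctrl.observe()['wrist_torque'])"
```

```text
time: 9.68
eef_pos: [473.3, -184.7, 92.5]
orientation: [0.995, 0.102, 0.0, 0.0]
wrist_force: [0.4, 0.1, -4.1]
width: 0.638
grip_force: 30.0
pos [ 473.3 -184.7   92.5] shift after turn [0.6 0.4 1.9] turn [ 0.   -0.   -0.01] F [ 0.4  0.1 -4.1] j [-0.54  0.19  1.81  0.    1.14  0.82] t 9.6833 w 0.638
[ 0.00296562  0.02767353 -0.01335588]
```

```bash
python3 -m crank '[0,0,0.6,0,0,0,-1, 0,0,0.6,0,0,0,-1, 0,0,0.6,0,0,0,-1, 0,0,0.5,0,0,0,-1, 0,0,0,0,0,0,-1, 0,0,0,0,0,0,-1, 0,0,0,0,0,0,-1]'
python3 d.py 474 -185 90.6 0.205; python3 -c "
from station import ctrl;print(ctrl.observe()['wrist_torque'])"
```

```text
time: 10.27
eef_pos: [473.4, -184.8, 90.6]
orientation: [0.995, 0.102, 0.0, 0.0]
wrist_force: [-1.3, 1.3, 0.7]
width: 0.639
grip_force: 30.0
pos [ 473.4 -184.8   90.6] shift after turn [ 0.6  0.4 -0. ] turn [ 0.01 -0.02 -0.  ] F [-1.3  1.3  0.7] j [-0.54  0.19  1.81  0.    1.13  0.82] t 10.2667 w 0.639
[0.22458247 0.3304089  0.02755816]
```

Seated at the expected height (90.6) with light contact. I'll release gradually and withdraw.

```bash
python3 -m crank '[0,0,0,0,0,0,0.3, 0,0,0,0,0,0,0.4, 0,0,0,0,0,0,0.6, 0,0,0,0,0,0,1, 0,0,0,0,0,0,1, 0,0,-5,0,0,0,1, 0,0,-20,0,0,0,1, 0,0,-35,0,0,0,1, 0,0,-40,0,0,0,1, 0,0,-30,0,0,0,1, 0,0,-10,0,0,0,1, 0,0,0,0,0,0,1]'
python3 d.py 567 104 245 0.4047
```

```text
time: 11.27
eef_pos: [475.4, -186.0, 234.1]
orientation: [0.995, 0.102, 0.003, 0.002]
wrist_force: [0.3, 0.5, -0.2]
width: 1.002
grip_force: 0.0
pos [ 475.4 -186.   234.1] shift after turn [ 198.4 -230.5  -10.9] turn [  0.35  -0.31 -11.45] F [ 0.3  0.5 -0.2] j [-0.54  0.04  1.67 -0.    1.43  0.82] t 11.2667 w 1.002
```

```bash
python3 -m crank '[0,0,-6,0,0,-5.72,1, 0,0,-5,0,0,-5.72,1, 15,-17,0,0,0,0,1, 25,-29,0,0,0,0,1, 27,-31,0,0,0,0,1, 27,-31,0,0,0,0,1, 27,-31,0,0,0,0,1, 27,-31,0,0,0,0,1, 25,-29,0,0,0,0,1, 15,-17,0,0,0,0,1, 9,-13,0,0,0,0,1, 0,0,0,0,0,0,1]'
python3 -m crank '[0,0,20,0,0,0,1, 0,0,15,0,0,0,1, 0,0,0,0,0,0,1, 0,0,0,0,0,0,1, 0,0,0,0,0,0,1]'
python3 d.py 565.5 103.8 144 0.4047
python3 - <<'E'
from h import *
g=lambda a:cv2.convertScaleAbs(255*(a/255.)**.6)
s=ctrl.capture("side")[:,:,::-1];t=ctrl.capture("top")[:,:,::-1]
cv2.imwrite("pics/side4.png",s);cv2.imwrite("pics/top4.png",t)
W=np.hstack([cv2.resize(s[180:330,190:290],(400,600),interpolation=3),cv2.resize(t[215:290,305:355],(400,600),interpolation=3)])
cv2.imwrite("pics/f.png",g(W))
E
```

```text
time: 12.27
eef_pos: [562.8, 106.4, 237.8]
orientation: [0.979, 0.203, -0.002, -0.001]
wrist_force: [-0.9, -0.1, 1.2]
width: 1.004
grip_force: 0.0
time: 12.68
eef_pos: [564.0, 102.5, 205.9]
orientation: [0.98, 0.2, -0.0, 0.0]
wrist_force: [0.5, 0.4, -1.0]
width: 1.001
grip_force: 0.0
pos [564.  102.5 205.9] shift after turn [ 1.9 -0.6 61.9] turn [-0.    0.04 -0.07] F [ 0.5  0.4 -1. ] j [ 0.03  0.2   1.54 -0.    1.39  1.2 ] t 12.6833 w 1.001
```

View pics/f.png

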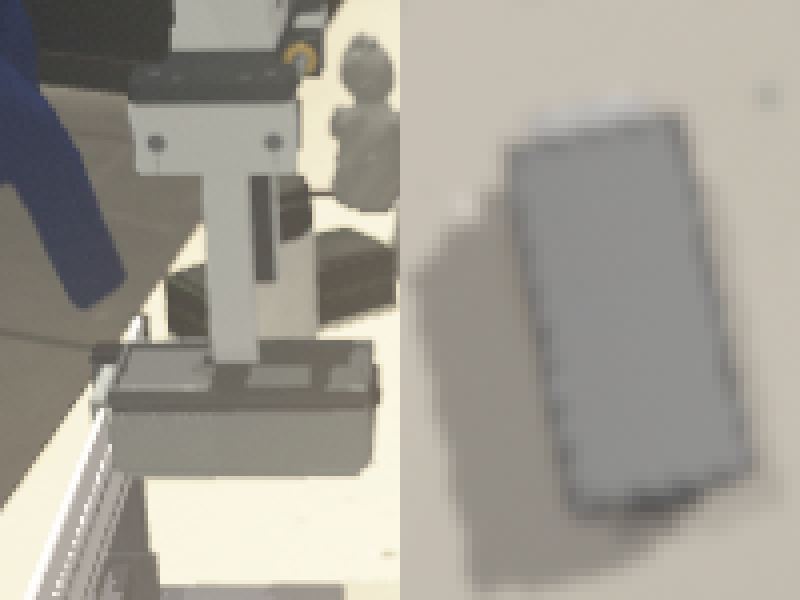

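The side crop shows the fingers straddling the shallow box. The top crop shows the deep box square on the base with its latch to the front. Now I'll descend and grip.

```bash
python3 -m crank '[1.9,-0.6,15,0,0,0,1, 0,0,18,0,0,0,1, 0,0,15,0,0,0,1, 0,0,9,0,0,0,1, 0,0,4,0,0,0,1, 0,0,1,0,0,0,1, 0,0,0,0,0,0,1, 0,0,0,0,0,0,1, 0,0,0,0,0,0,1, 0,0,0,0,0,0,1]'
python3 d.py 565.5 103.8 144 0.4047
python3 -m crank '[0,0,0,0,0,0,0.4, 0,0,0,0,0,0,0.32, 0,0,0,0,0,0,0, 0,0,0,0,0,0,-1, 0,0,0,0,0,0,-1, 0,0,0,0,0,0,-1, 0,0,0,0,0,0,-1, 0,0,0,0,0,0,-1]' ; python3 d.py 565.5 103.8 144 0.4047
```

```text
time: 13.62
eef_pos: [566.4, 104.7, 145.1]
orientation: [0.98, 0.201, 0.001, 0.0]
wrist_force: [-0.1, -0.3, -1.1]
width: 0.998
grip_force: 0.0
pos [566.4 104.7 145.1] shift after turn [-1.2  0.5  1.1] turn [ 0.04 -0.09 -0.01] F [-0.1 -0.3 -1.1] j [0.03 0.26 1.6  0.   1.27 1.2 ] t 13.6167 w 0.998
time: 14.28
eef_pos: [566.3, 103.2, 144.3]
orientation: [0.98, 0.201, 0.0, 0.001]
wrist_force: [0.8, -5.3, -1.3]
width: 0.637
grip_force: 30.0
pos [566.3 103.2 144.3] shift after turn [-0.5 -0.9  0.3] turn [ 0.16  0.01 -0.01] F [ 0.8 -5.3 -1.3] j [ 0.03  0.26  1.6  -0.    1.27  1.2 ] t 14.2833 w 0.637
```

```bash
python3 -m crank '[0,1.5,0,0,0,0,-1, 0,0,-3,0,0,0,-1, 0,0,-5,0,0,0,-1, 0,0,-8,0,0,0,-1, 0,0,-8,0,0,0,-1, 0,0,-10,0,0,0,-1, 0,0,-15,0,0,0,-1, 0,0,-15,0,0,0,-1, 0,0,-12,0,0,0,-1, 0,0,-5,0,0,0,-1, 0,0,0,0,0,0,-1]' ; python3 d.py 473.6 -184.8 225 0.205
```

```text
time: 15.2
eef_pos: [567.4, 103.4, 227.5]
orientation: [0.98, 0.201, 0.002, 0.0]
wrist_force: [-0.0, -0.4, -2.4]
width: 0.642
grip_force: 30.0
pos [567.4 103.4 227.5] shift after turn [-150.5  263.1    2.5] turn [ 0.05 -0.21 11.43] F [-0.  -0.4 -2.4] j [0.03 0.19 1.51 0.   1.43 1.2 ] t 15.2 w 0.642
```

```bash
python3 -m crank '[-3,0,-3,0,0,0,-1, -10,0,-3,0,0,0,-1, -17,0,0,0,0,5.72,-1, 0,0,0,0,0,5.72,-1, -10,20,0,0,0,0,-1, -14,30,0,0,0,0,-1, -16,34,0,0,0,0,-1, -16,34,0,0,0,0,-1, -16,34,0,0,0,0,-1, -16,34,0,0,0,0,-1, -16,34,0,0,0,0,-1, -14,25,0,0,0,0,-1]'
python3 -m crank '[0,0,0,0,0,0,-1, 0,0,0,0,0,0,-1, 0,0,0,0,0,0,-1]'
python3 d.py 474.4 -184.6 185 0.205
```

```text
time: 16.2
eef_pos: [470.9, -174.7, 230.4]
orientation: [0.995, 0.101, -0.001, -0.0]
wrist_force: [0.2, 0.3, -1.9]
width: 0.639
grip_force: 30.0
time: 16.45
eef_pos: [472.2, -171.8, 230.5]
orientation: [0.995, 0.102, -0.001, -0.001]
wrist_force: [0.6, -0.0, -3.3]
width: 0.633
grip_force: 30.0
pos [ 472.2 -171.8  230.5] shift after turn [-0.4 13.  45.5] turn [-0.1   0.05 -0.04] F [ 0.6 -0.  -3.3] j [-0.52  0.03  1.68  0.    1.43  0.84] t 16.45 w 0.633
```

```bash
python3 -m crank '[-0.4,4,8,0,0,0,-1, 0,6,14,0,0,0,-1, 0,3,14,0,0,0,-1, 0,0,8,0,0,0,-1, 0,0,3,0,0,0,-1, 0,0,0,0,0,0,-1, 0,0,0,0,0,0,-1, 0,0,0,0,0,0,-1, 0,0,0,0,0,0,-1]'
python3 d.py 474.4 -184.6 154.3 0.205
python3 - <<'E'
from rel2 import *
s=ctrl.capture("side")[:,:,::-1].copy();cv2.imwrite("pics/side5.png",s)
p=ctrl.observe()["eef_pos"]
for nm,a in(("held",(p[0],p[1],.205,p[2]-9.3,45)),("deep",(474.75,-184.5,.205,80,65)),("base",(475.6,-184.5,.205,0,80))):
    for r in bf(s,*a):print(nm,*r)
# base/deep clean, gripper away
s4=cv2.imread("pics/side4.png")
for nm,a in(("deep4",(474.75,-184.5,.205,80,65)),("base4",(475.6,-184.5,.205,0,80))):
    for r in bf(s4,*a):print(nm,*r)
g=lambda a:cv2.convertScaleAbs(255*(a/255.)**.6)
cv2.imwrite("pics/g.png",g(cv2.resize(s[190:310,300:400],(500,600),interpolation=3)))
E
```

```text
time: 17.2
eef_pos: [475.9, -185.4, 185.1]
orientation: [0.995, 0.102, 0.001, 0.001]
wrist_force: [0.1, -0.3, -2.7]
width: 0.635
grip_force: 30.0
pos [ 475.9 -185.4  185.1] shift after turn [-1.3 -1.1 30.8] turn [ 0.07 -0.08  0.01] F [ 0.1 -0.3 -2.7] j [-0.54  0.09  1.72  0.    1.33  0.82] t 17.2 w 0.635
held 0.64 -1.0 [ 95  95  95  95  95  95  95  95  94  96  98 119 140 161 173 176 179 180
 180 179 179]
held 0.91 -1.0 [118 114 111 109 107 107 107 105 103 100  95  89  81  75  71  72  76  79
  81  81  81]
deep -0.28 -1.0 [ 97  97  97  97  97  97  99 102 118 134 166 195 213 230 230 233 226 218
 197 183 164]
deep 0.89 -1.0 [193 190 190 191 192 193 192 187 180 168 150 130 107  92  85  85  88  90
  91  91  91]
base -0.37 -1.0 [102 102 102 102 102 102 102 106 114 136 170 199 221 233 237 239 239 239
 239 239 239]
base 0.2 -1.0 [149 149 146 144 142 139 136 132 125 120 113 102  94  87  83  86  88  90
  91  92  93]
deep4 -0.28 -1.0 [ 98  98  98  98  98  98 100 102 118 135 167 196 214 230 231 233 226 218
 197 184 164]
deep4 0.44 -1.0 [194 191 191 192 194 194 193 188 182 170 152 131 109  94  88  87  90  92
  94  95  95]
base4 -0.37 -1.0 [101 101 101 101 101 101 101 106 113 135 170 198 221 233 237 238 238 238
 239 239 239]
base4 0.63 -1.0 [153 153 153 153 153 152 152 150 148 142 133 117 102  92  86  89  92  94
  96  96  97]
```

View pics/g.png

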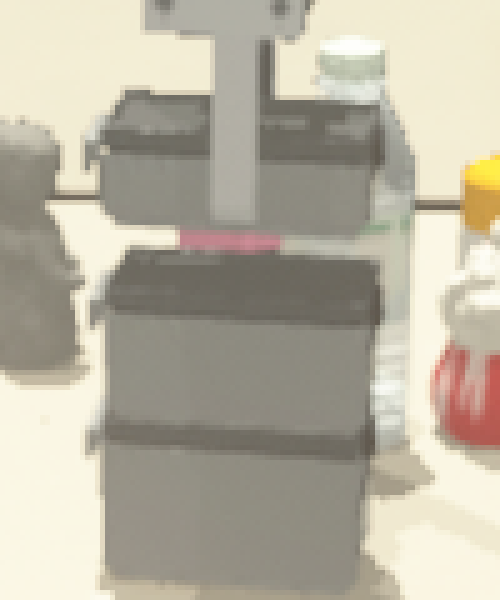

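The side crop shows the stack aligned and the shallow box hovering over it, slightly back (left edge about 105 against 107), with all latches on the right. Correcting and coming closer.

```bash
python3 -m crank '[-1.9,-1.1,4,0,0,0,-1, 0,0,8,0,0,0,-1, 0,0,6,0,0,0,-1, 0,0,3,0,0,0,-1, 0,0,1,0,0,0,-1, 0,0,0,0,0,0,-1, 0,0,0,0,0,0,-1, 0,0,0,0,0,0,-1]'
python3 d.py 474.1 -184.7 154.3 0.205
python3 - <<'E'
from rel2 import *
s=ctrl.capture("side")[:,:,::-1].copy();cv2.imwrite("pics/side6.png",s)
p=ctrl.observe()["eef_pos"]
for nm,a in(("held",(p[0],p[1],.205,p[2]-9.3,45)),("deep",(474.75,-184.5,.205,80,65))):
    for r in bf(s,*a):print(nm,*r)
E
```

```text
time: 17.92
eef_pos: [473.5, -184.7, 162.4]
orientation: [0.995, 0.102, 0.0, 0.0]
wrist_force: [0.3, -0.0, -1.5]
width: 0.636
grip_force: 30.0
pos [ 473.5 -184.7  162.4] shift after turn [0.6 0.1 8.1] turn [ 0.02 -0.03 -0.01] F [ 0.3 -0.  -1.5] j [-0.54  0.11  1.75 -0.    1.28  0.82] t 17.9167 w 0.636
held 0.7 -1.0 [ 96  96  96  96  95  95  96  97 100 113 128 162 194 213 231 234 237 237
 237 236 236]
held 0.47 -1.0 [148 135 136 139 143 148 148 146 140 131 116  97  84  75  70  71  72  73
  73  72  71]
deep -0.28 -1.0 [ 97  97  97  97  97  97 100 103 118 134 167 196 213 230 230 233 226 218
 197 184 164]
deep 0.44 -1.0 [193 190 190 191 192 193 193 188 181 169 150 130 106  91  85  84  87  90
  91  92  92]
```

```bash
python3 -m crank '[-0.2,0,1.5,0,0,0,-1, 0,0,1.5,0,0,0,-1, 0,0,1.2,0,0,0,-1, 0,0,1,0,0,0,-1, 0,0,0.6,0,0,0,-1, 0,0,0.6,0,0,0,-1, 0,0,0,0,0,0,-1, 0,0,0,0,0,0,-1, 0,0,0,0,0,0,-1]'
python3 d.py 474.1 -184.7 154.3 0.205; python3 -c "
from station import ctrl;print(ctrl.observe()['wrist_torque'])"
```

```text
time: 18.72
eef_pos: [473.1, -184.6, 155.8]
orientation: [0.995, 0.102, 0.0, 0.0]
wrist_force: [-0.4, -0.5, -1.5]
width: 0.633
grip_force: 30.0
pos [ 473.1 -184.6  155.8] shift after turn [1.  0.3 1.5] turn [ 0.   -0.   -0.01] F [-0.4 -0.5 -1.5] j [-0.54  0.11  1.76 -0.    1.27  0.82] t 18.7167 w 0.633
[-0.01997325  0.05572652  0.00317176]
```

The foot is inside the rim with no contact yet. Lowering the last 1.5 mm.

```bash
python3 -m crank '[0,0,0.5,0,0,0,-1, 0,0,0.5,0,0,0,-1, 0,0,0.5,0,0,0,-1, 0,0,0.3,0,0,0,-1, 0,0,0,0,0,0,-1, 0,0,0,0,0,0,-1, 0,0,0,0,0,0,-1]'
python3 d.py 474.1 -184.7 154.3 0.205; python3 -c "
from station import ctrl;print(ctrl.observe()['wrist_torque'])"
```

```text
time: 19.3
eef_pos: [473.1, -184.7, 154.3]
orientation: [0.995, 0.102, 0.0, 0.0]
wrist_force: [-1.2, 0.5, 1.1]
width: 0.641
grip_force: 30.0
pos [ 473.1 -184.7  154.3] shift after turn [ 1.   0.2 -0. ] turn [ 0.01 -0.01 -0.  ] F [-1.2  0.5  1.1] j [-0.54  0.11  1.76 -0.    1.27  0.82] t 19.3 w 0.641
[0.11215772 0.16022714 0.03457101]
```

Seated. Release, withdraw upward, and take a last look.

```bash
python3 -m crank '[0,0,0,0,0,0,0.3, 0,0,0,0,0,0,0.4, 0,0,0,0,0,0,0.6, 0,0,0,0,0,0,1, 0,0,0,0,0,0,1, 0,0,-5,0,0,0,1, 0,0,-15,0,0,0,1, 0,0,-30,0,0,0,1, 0,0,-40,0,0,0,1, 0,0,-40,0,0,0,1, 0,0,-20,0,0,0,1, 0,0,0,0,0,0,1]'
python3 -m crank '[0,-20,0,0,0,0,1, 0,-35,0,0,0,0,1, 0,-35,0,0,0,0,1, 0,-35,0,0,0,0,1, 0,-35,0,0,0,0,1, 0,-35,0,0,0,0,1, 0,-20,0,0,0,0,1, 0,0,0,0,0,0,1, 0,0,0,0,0,0,1]'
python3 - <<'E'
from h import *
g=lambda a:cv2.convertScaleAbs(255*(a/255.)**.6)
s=ctrl.capture("side")[:,:,::-1];t=ctrl.capture("top")[:,:,::-1]
W=np.hstack([cv2.resize(s[190:310,305:385],(400,600),interpolation=3),cv2.resize(t[200:290,305:365],(400,600),interpolation=3)])
cv2.imwrite("pics/z.png",g(W))
E
```

```text
time: 20.3
eef_pos: [476.1, -186.3, 311.3]
orientation: [0.995, 0.102, 0.005, 0.004]
wrist_force: [1.2, 0.2, 0.5]
width: 0.999
grip_force: 0.0
time: 21.05
eef_pos: [428.7, 26.5, 303.3]
orientation: [0.995, 0.103, -0.0, 0.0]
wrist_force: [0.1, 0.9, -0.5]
width: 1.003
grip_force: 0.0
```

View pics/z.png

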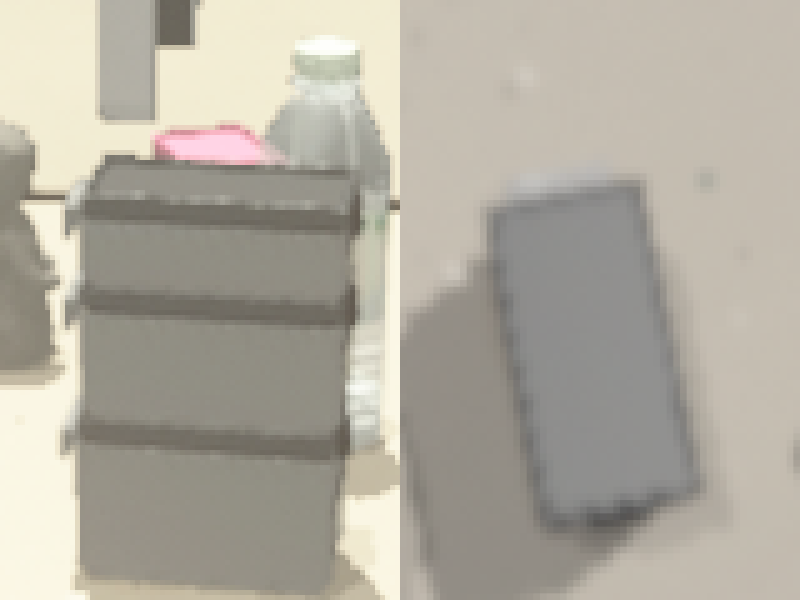

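The picture shows a straight, fully seated three-box column with all latches to the front and the gripper clear.

```bash
python3 -c "
from station import ctrl;print(ctrl.job_done())"
```

```text
the job is handed in; nothing more can be done
None
```

The deep box sits on the base box and the shallow box on top of it, both fully down in the rims with all latches facing the same way; I released both, moved the arm clear and handed in at about 21 s (no verdict came back).

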